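# Clamp the handle slab tight behind the guard

### The job

Squeeze the orange-tipped spring clamp open, lift it off its wooden rail and, still squeezed, lower it astride the handle of the knife in the vise, a little behind the brass guard. With its spring barrel pressed gently down on the knife's spine, slide it forward until it also bears lightly against the guard, then ease your grip there, still holding it down so that it does not ride up, until its jaws press the loose near handle slab tight, and leave it standing upright and square, home on both spine and guard. Be gentle: no hard knock or shove on the spine or the guard, and leave the other things on the bench alone.

Things in the scene. Friction and masses are not known exactly. Their poses are not given: they have to be found in the camera images.
- clamp: Self-closing spring clamp, 115 g, 112 mm tall, 26 mm wide, orange jaw tips (down) and handle grips (up); starts clipped upright astride the rail. Origin: its throat, the underside of the steel spring barrel (18 mm diameter), midway along it. z up to the handles; y along the barrel, whose ends are at y = +-13 mm; x is the way the jaws open, both halves alike. Jaw tips reach 33 mm below the origin.
- clamp_grip (a point): Midway between the orange handle grips, 65 mm above the clamp's origin: squeeze here along the clamp's x. Grips: 25 mm wide along y, 32 mm tall; clipped on 20 mm they lean outwards, outer faces 52 mm apart (60 mm at the top); at the open stop they are parallel, 18 mm apart. Takes 10 N a side at first, 15 N at the stop; let go, they spring back.
- jaw_a (a joint): Opening angle of each clamp arm (both move alike): 0 with the jaws parallel and 20 mm apart, as on the rail or the tight knife handle; 0.32 rad at the open stop, where the jaw tips are 32 mm apart at their upper edges (11 mm below the throat) and 45 mm at their lower ends (33 mm below). At 0 the spring presses each jaw with 17 N.
- rail: Fixed hardwood strip standing on edge on two feet, 240 mm long, 20 mm thick, its top edge 78 mm above the bench; the clamp sits astride it with its throat on the top edge. Origin on the bench under the middle; y along the strip, z up.
- guard: Brass cross guard of the knife, which a vise holds fast by its blade, spine up and level. 8 mm thick, 28 mm wide, stands 12 mm above the spine. Origin: on the middle of the spine, in the guard's handle-side face. y along the knife to the blade (the handle runs 118 mm to -y), z up, x across. With the clamp home its origin is at x about 0, y = -13 mm, z = 0 here.
- tang: Steel tang, the middle layer of the knife's handle, 4 mm thick, 118 mm long; its top edge is the spine, 2 mm proud of the two walnut slabs. Same origin and axes as the guard. Slabs: 8 mm thick, from 2 to 34 mm below the spine (38 mm at the butt); the far one (+x) is fast, its outer face at x = +10 mm.
- scale_near (a joint): The loose near walnut slab (-x side of the tang) slides on the handle's pins: its distance off the tang in m (0 is tight, outer face then at x = -10 mm; starts at 0.0025 to 0.004). About 3 N moves it.
- vise: Green bench vise, fixed, 130 mm high, jaws 84 mm wide, their side 17 to 31 mm beyond the guard. Origin on the bench under the middle of the jaws; y along the knife to its point, -x towards the screw and bar.
- file: Bystander: flat file with a wooden handle, 245 mm long, loose on the bench. Origin on the bench at the root of the blade, x to its point.
- brush_pot: Bystander: brown stoneware pot of brushes, 84 mm across, 200 mm tall with the brushes, loose. Origin under its middle.
- slabs: Bystander: two spare walnut slabs, one on the other, 36 x 125 mm, 18 mm high together, loose. Origin under their middle, y along them.
Not all that is in view belongs to the job. Leave any blue or turquoise look-alike of the rail alone.

How it is judged:
On the way, in this order (a step that is already met when the one before it is completed fails the run):
1. the clamp is lifted off the rail (z of clamp in the frame of rail above 0.112 m), for 0.1 s.
2. held open astride the handle, the clamp bears on the spine and on the guard at once (value of joint jaw_a above 0.12 rad and contact force between clamp and tang above 1.5 N and contact force between clamp and guard above 1.5 N), for 0.1 s.
At the end, for the whole second after the job is handed in: The released clamp stands upright (within 0.15 rad) and square (0.12 rad) astride the handle, at rest, its throat within 2.5 mm of the spine and its side within 2.5 mm of the guard, centred within 5 mm, its jaws closed on the handle and the near slab within 1 mm of tight (y of clamp in the frame of guard between -0.0155 and -0.011 m and z of clamp in the frame of guard between -0.0025 and 0.0025 m and x of clamp in the frame of guard between -0.005 and 0.005 m and angle between the y axis of clamp and the y axis of guard, either way round below 0.12 rad and angle between clamp's own z axis and vertical below 0.15 rad and value of joint scale_near below 0.001 m and value of joint jaw_a below 0.08 rad and linear speed of clamp below 0.01 m/s); the robot touches nothing.
It fails at once if the clamp is knocked or shoved against the guard with more than 20 N (contact force between clamp and guard above 20 N).
It fails at once if the clamp is knocked or pressed on the spine with more than 25 N (contact force between clamp and tang above 25 N).
It fails at once if a bystander (file, brush pot, spare slabs) is moved more than 20 mm (distance of any of file, brush_pot, slabs from where it was at the start of the episode above 0.02 m).
It also fails if it takes over 67 s, if anything falls off the work surface, if the arm or the gripper's body presses on something with over 40 N, if the wrist force passes 120 N, or if a joint passes its speed limit or range.

### The arm

A 6-joint arm with a two-finger parallel gripper is mounted at the origin on the work surface. World frame = base frame: x ahead of the robot, y to its left, z up, the work surface at z = 0. Lengths are in m, angles in rad, forces in N, time in s.
With the tool pointing down it reaches from about 0.35 to 1 m from the base axis. Payload 7.1 kg.
Tool frame: the origin (TCP) lies between the finger pads; the fingertips stand 14 mm ahead of it and the grasp point (between the pads) lies 5 mm behind it (arm.tip_extent is the z of the fingertips in the tool frame, in m); z points along the fingers, y is the line along which they close (so a half turn about z gives the same grasp; the last joint's range is limited). The gripper opens to 85 mm and grips with 20 to 120 N. Pads are 22 mm wide; open, the fingers measure 114 mm over their backs; the gripper's body (76 mm by 85 mm) begins 54 mm behind the grasp point. The pads swing forward as they close: fully open they stand 13 mm farther back than shut.
Start: joints at [-1.312, 0.423, 1.63, -0, 1.089, -0.019], TCP at [0.171, -0.601, 0.245] pointing down, gripper open.
Joint ranges: [-3, 3], [-0.9, 2.11], [0.09, 2.58], [-1.31, 4.45], [0.11, 2.69], [-2.54, 2.54]. Speed limits (rad/s): [2.39, 2.39, 3.01, 3.14, 3.14, 3.14].

### API

Orientations are given as a unit quaternion [w, x, y, z].
In Python, from cell import arm, snapshot, get_calibration gives the robot as it stands. Calls block until the motion is done:
- arm.move_pose(position, orientation): joint-space move of the TCP to a pose.
- arm.movel(position, orientation=None, v=0.15, until_force=None): straight line of the TCP; orientation=None keeps the orientation; v is the mean speed in m/s. With until_force (N) it stops when the force on the tool has changed by that much, and returns True; else False.
- arm.move_j(angles): joint-space move.
- arm.grip(opening, f_grip=None): finger opening in m; f_grip is the grip in N (None keeps the last); returns when the fingers have stopped.
- arm.sleep(seconds).
- arm.solve_ik(position, orientation): joint angles nearest the present ones, or None.
- arm.sense(): the state.
- snapshot(name): name is "scene" or "top"; returns (picture, depth): 480x640x3 uint8, red, green, blue; 480x640 float32, m along the optical axis (not along the pixel's ray), 0 where there is no reading.
- get_calibration(name): a dict with "mtx" (3x3 intrinsics, pixels), "xyz" and "orientation" of the camera in the world. Camera axes: x right, y down, z forward; pixel columns grow to the right and rows downward; lengths in m; the calibration is good to about 2 mm. A picture is of the moment at which its call begins. get_calibration takes no time and is no camera call.
A pose or a line that the arm cannot do raises arm.Unreachable and nothing moves.
- arm.close_job(): hands the job in; it is judged then, once.
The state is a dict: "t": time; "joint_positions": joint angles; "qvel": joint speeds; "tau": joint torques, N m; "tool_pos": TCP position; "ee_rot": TCP orientation; "wrist_force": force on the tool from outside, world axes, zero at the start; "ft_torque": the same for the moment, N m; "finger_gap": finger opening in m; "grasp_force": force on a finger pad.
Only numpy, scipy, OpenCV 4.12 (cv2) and the standard library are available. Lean on these libraries where they do the work, as an engineer would, in place of code of your own. Each camera call takes 0.05 s, during which the arm holds its last target. There are 200 camera calls.

## Working session

There is one attempt and no reset: what is moved stays moved. The work goes in short steps, each a Python script; the robot and the scene stay as the last script left them, time stands still between calls to the robot, and variables do not carry over. Pictures are saved under pics/ and viewed, at most 10 in all, crops included, and the job is handed in when it is done.

```bash
mkdir -p pics; ls
cat > h.py <<'E'
import numpy as np, cv2
from scipy.spatial.transform import Rotation as R
from cell import arm, snapshot, get_calibration
def cloud(name):
    im,d=snapshot(name); c=get_calibration(name); K=np.array(c["mtx"]); q=np.array(c["orientation"])
    v,u=np.mgrid[0:480,0:640]
    p=np.stack([(u-K[0,2])/K[0,0]*d,(v-K[1,2])/K[1,1]*d,d],-1)
    P=p@R.from_quat(q[[1,2,3,0]]).as_matrix().T+np.array(c["xyz"]); P[d==0]=np.nan
    return im,P
E
python3 - <<'E'
from h import *
for n in("scene","top"):
    im,P=cloud(n); cv2.imwrite(f"pics/{n}0.png",im[:,:,::-1]); np.savez(f"pics/{n}0.npz",im=im,P=P)
    print(get_calibration(n))
print(arm.sense(),arm.tip_extent)
E
```

```text
pics
{'mtx': array([[579.12731788,   0.        , 312.58966338],
       [  0.        , 579.12731788, 236.36234591],
       [  0.        ,   0.        ,   1.        ]]), 'xyz': array([0.90718691, 0.43841646, 1.2176796 ]), 'orientation': array([-0.08114867,  0.29876932,  0.9154625 , -0.25706068])}
{'mtx': array([[480.45934098,   0.        , 328.24772898],
       [  0.        , 480.45934098, 223.1970477 ],
       [  0.        ,   0.        ,   1.        ]]), 'xyz': array([ 0.45451756, -0.11062977,  1.32566633]), 'orientation': array([ 0.03066126, -0.70248381,  0.71059047, -0.02525021])}
{'t': 0.1, 'joint_positions': array([-1.31197360e+00,  4.23741513e-01,  1.63062175e+00,  2.23286220e-05,
        1.08860951e+00, -1.89850402e-02]), 'qvel': array([ 0.00183782, -0.00105122, -0.00095669, -0.00053193,  0.00096328,
       -0.00024578]), 'tau': array([-1.18998676e-03, -5.58423829e+01, -2.82446676e+01, -5.75594186e-05,
        3.04066612e-03, -6.45462393e-06]), 'tool_pos': array([ 0.17132113, -0.6005606 ,  0.24463451]), 'ee_rot': array([-6.86286288e-04,  9.90368839e-01,  1.38452471e-01, -7.27361003e-05]), 'wrist_force': array([ 0.68602479, -0.34688293,  0.83329341]), 'ft_torque': array([-0.03188182, -0.01876899,  0.00426036]), 'grasp_force': 0.0, 'finger_gap': 0.08544616192729394} 0.014
```

View pics/scene0.png

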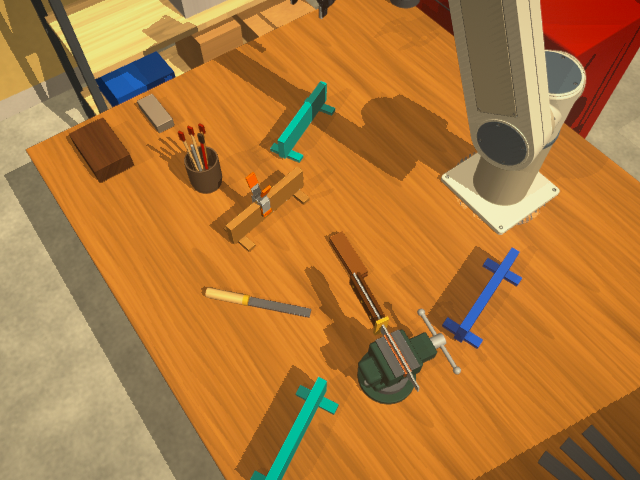

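View pics/top0.png

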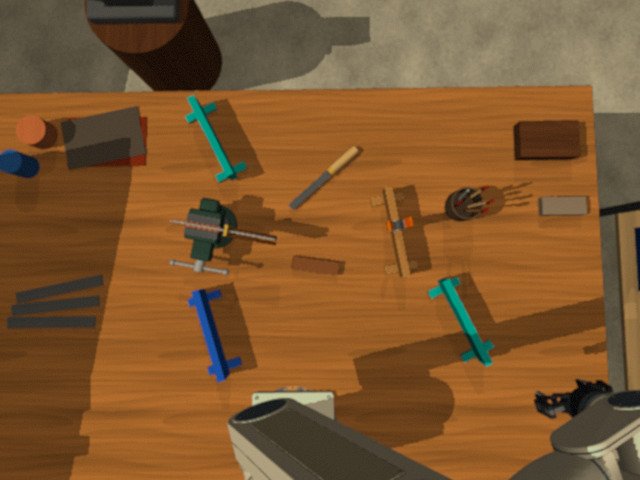

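The orange-tipped clamp is on the brown wooden rail, at scene (262,195) and top (400,225). There are four rails: the brown one at top (398,232), two turquoise ones at (215,140) and (465,320), and a blue one at (212,335). Only the brown one is wood and carries the clamp. The knife guard is at scene (381,323) and top (227,231). I'll measure both and check them in one crop.

Run:
```python
from h import *
s=np.load("pics/scene0.npz"); t=np.load("pics/top0.npz")
A=cv2.resize(s["im"][150:260,210:320],(400,400),interpolation=cv2.INTER_CUBIC)
B=cv2.resize(s["im"][230:350,310:430],(400,400),interpolation=cv2.INTER_CUBIC)
cv2.imwrite("pics/crop.png",np.hstack([A,B])[:,:,::-1])
np.set_printoptions(precision=4,suppress=True)
for n,D,rr,gr in(("scene",s,(160,260,215,312),(225,335,320,400)),("top",t,(180,285,365,425),(215,255,215,290))):
    im,P=D["im"].astype(int),D["P"]; hsv=cv2.cvtColor(D["im"],cv2.COLOR_RGB2HSV)
    def box(r): 
        sl=np.s_[r[0]:r[1],r[2]:r[3]]; return P[sl].reshape(-1,3),hsv[sl].reshape(-1,3).astype(int)
    p,h=box(rr)
    orange=(h[:,1]>190)&(h[:,0]<12)&(h[:,2]>150)&(p[:,2]>.1)
    print(n,"orange",orange.sum(),np.median(p[orange],0),p[orange].min(0),p[orange].max(0))
    m=(abs(p[:,2]-.078)<.006); q=p[m]; c,(a,b)=None,(0,0)
    rect=cv2.minAreaRect(q[:,:2].astype(np.float32)*1000); print("rail top",m.sum(),np.median(q[:,2]),rect, cv2.fitLine(q[:,:2].astype(np.float32),cv2.DIST_HUBER,0,.001,.001).ravel())
    p,h=box(gr)
    br=(h[:,0]>18)&(h[:,0]<32)&(h[:,1]>120)&(h[:,2]>120)&(p[:,2]>.08)
    print("brass",br.sum(),np.median(p[br],0),p[br].min(0),p[br].max(0))
    m=(p[:,2]>.08)&(p[:,2]<.2); q=p[m]
    print("knife z hist",np.histogram(q[:,2],bins=np.arange(.08,.201,.005)))
```

```text
scene orange 27 [ 0.5498 -0.2521  0.1429] [ 0.5329 -0.3026  0.1261] [ 0.5628 -0.2467  0.156 ]
rail top 739 0.07892863108888526 ((552.1657104492188, -296.2915344238281), (197.05503845214844, 215.57167053222656), 49.62633514404297) [ 0.9854  0.1702  0.5485 -0.275 ]
brass 117 [0.5366 0.1518 0.149 ] [0.5203 0.0855 0.0982] [0.5487 0.1566 0.1602]
knife z hist (array([  0,   0,   3,   6,  10,  17,  40,  39,  50,  59, 113, 241, 359,
        38,  39,  20,   2,   0,   0,   0,   0,   0,   0,   0]), array([0.08 , 0.085, 0.09 , 0.095, 0.1  , 0.105, 0.11 , 0.115, 0.12 ,
       0.125, 0.13 , 0.135, 0.14 , 0.145, 0.15 , 0.155, 0.16 , 0.165,
       0.17 , 0.175, 0.18 , 0.185, 0.19 , 0.195, 0.2  ]))
top orange 39 [ 0.5484 -0.2969  0.1391] [ 0.5315 -0.3011  0.1253] [ 0.5596 -0.2553  0.1532]
rail top 642 0.07782504481422048 ((529.8992919921875, -278.12872314453125), (239.43267822265625, 31.482526779174805), 11.850102424621582) [ 0.9837  0.1796  0.5273 -0.281 ]
brass 37 [0.5338 0.1505 0.1528] [0.5216 0.1457 0.1203] [0.5461 0.1633 0.1568]
knife z hist (array([  4,  15,  12,  13,  11,  14,   9,  27,  28,  85,  55, 215, 172,
        22,  29,   6,   0,   0,   0,   0,   0,   0,   0,   0]), array([0.08 , 0.085, 0.09 , 0.095, 0.1  , 0.105, 0.11 , 0.115, 0.12 ,
       0.125, 0.13 , 0.135, 0.14 , 0.145, 0.15 , 0.155, 0.16 , 0.165,
       0.17 , 0.175, 0.18 , 0.185, 0.19 , 0.195, 0.2  ]))
```

View pics/crop.png

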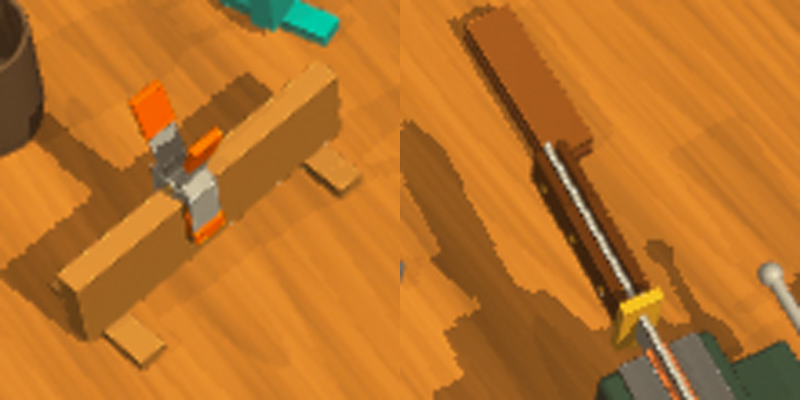

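The crop confirms the target: the wooden rail carries the orange-tipped steel clamp (left half). In the right half, the knife handle runs from the brass guard to the butt, with the spare slabs lying on the bench just beyond. Next I'll fit the spine line and the guard face.

Run:
```python
from h import *
np.set_printoptions(precision=4,suppress=True)
for n in("scene","top"):
    D=np.load(f"pics/{n}0.npz"); P=D["P"]; hsv=cv2.cvtColor(D["im"],cv2.COLOR_RGB2HSV).astype(int)
    x,y,z=P[...,0],P[...,1],P[...,2]
    reg=(x>.47)&(x<.58)&(y>.02)&(y<.135)&(z>.13)&(z<.152)
    g=reg&(hsv[...,1]<90)
    for nm,m in(("spine",g),("handle",reg)):
        q=P[m]; l=cv2.fitLine(q[:,:2].astype(np.float32),cv2.DIST_HUBER,0,.001,.001).ravel()
        print(n,nm,m.sum(),l,"x at y=.145:",l[2]+(.145-l[3])*l[0]/l[1],"yaw off y deg",np.degrees(np.arctan2(-l[0]*np.sign(l[1]),abs(l[1]))),"z",np.percentile(q[:,2],[10,50,90]),"ymin",q[:,1].min())
    b=(hsv[...,0]>18)&(hsv[...,0]<32)&(hsv[...,1]>120)&(hsv[...,2]>100)&(x>.5)&(x<.57)&(y>.12)&(y<.18)&(z>.135)
    q=P[b]; u=np.array([l[0],l[1],0])*np.sign(l[1]); s=q@u; tt=q@np.array([u[1],-u[0],0])
    top=q[:,2]>.15
    print("guard",b.sum(),top.sum(),"s",np.percentile(s[top],[2,10,50,90,98]),"t",np.percentile(tt[top],[0,5,50,95,100]),"z",np.percentile(q[top,2],[10,50,90]), "meantop",q[top].mean(0))
    o=(hsv[...,1]>190)&(hsv[...,0]<12)&(hsv[...,2]>120)&(abs(x-.547)<.04)&(abs(y+.277)<.05)&(z>.12)
    q=P[o]; r=np.array([np.cos(.195),np.sin(.195),0]);print("clamp along rail",np.percentile(q@r,[2,10,50,90,98]),"across",np.percentile(q@[-r[1],r[0],0],[2,50,98]))
    m=(x>.4)&(x<.68)&(abs(y+.277-.19*(x-.53))<.03)&(abs(z-.078)<.003)
    q=P[m]; print("rail",m.sum(),cv2.fitLine(q[:,:2].astype(np.float32),cv2.DIST_HUBER,0,.001,.001).ravel(),"across med",np.median(q@[-r[1],r[0],0]))
```

```text
scene spine 112 [0.1895 0.9819 0.5218 0.0866] x at y=.145: 0.5330722 yaw off y deg -10.9219 z [0.135  0.1426 0.1456] ymin 0.030699953103069444
scene handle 592 [0.182  0.9833 0.5224 0.0818] x at y=.145: 0.53405917 yaw off y deg -10.48399 z [0.1346 0.1405 0.1439] ymin 0.02968970229045864
guard 90 56 s [0.2411 0.2421 0.2453 0.2489 0.2493] t [0.4845 0.4864 0.4973 0.5104 0.5124] z [0.1522 0.1541 0.1568] meantop [0.5347 0.1506 0.1544]
clamp along rail [0.4741 0.4776 0.4901 0.4947 0.4956] across [-0.4028 -0.3534 -0.3478]
rail 499 [ 0.9835  0.1811  0.5374 -0.2784] across med -0.37704223176386426
top spine 109 [0.1842 0.9829 0.5213 0.0828] x at y=.145: 0.53295255 yaw off y deg -10.616127 z [0.1368 0.141  0.1441] ymin 0.03193783159231968
top handle 355 [0.1953 0.9807 0.5184 0.0823] x at y=.145: 0.5309297 yaw off y deg -11.262092 z [0.1362 0.1396 0.143 ] ymin 0.030084963313648252
guard 42 35 s [0.2469 0.2476 0.2505 0.2549 0.2553] t [0.4816 0.4823 0.4925 0.5062 0.5069] z [0.1508 0.153  0.1556] meantop [0.5328 0.1499 0.1531]
clamp along rail [0.47   0.4719 0.4805 0.4891 0.4916] across [-0.4008 -0.3974 -0.3556]
rail 493 [ 0.9835  0.1809  0.5272 -0.2813] across med -0.3781400559573254
```

```bash
cat >> h.py <<'E'
np.set_printoptions(precision=4,suppress=True)
def down(a):
    c,s=np.cos(a),np.sin(a); m=np.array([[-s,c,0],[c,s,0],[0,0,-1.]]).T
    q=R.from_matrix(m).as_quat(); return np.r_[q[3],q[:3]]
AG=np.radians(100.4); AK=np.radians(169.2)
U=np.array([.187,.982,0])            # knife direction
def st(tag=""):
    s=arm.sense(); print(tag,"t%.2f"%s["t"],s["tool_pos"],"F",s["wrist_force"],"T",s["ft_torque"],"gap%.4f"%s["finger_gap"],"gf%.1f"%s["grasp_force"]); return s
E
python3 - <<'E'
from h import *
for d in(0,-np.pi): print(arm.solve_ik([.547,-.2767,.25],down(AG+d)),arm.solve_ik([.53,.12,.28],down(AK+d)))
q=arm.solve_ik([.547,-.2767,.25],down(AG))
arm.move_pose([.547,-.2767,.25],down(AG)); st("above")
arm.movel([.547,-.2767,.138],v=.1); st("down")
im,P=cloud("scene"); cv2.imwrite("pics/g0.png",cv2.resize(im[130:260,190:340],(600,520))[:,:,::-1])
E
```

```text
[-0.4877  0.4005  1.6536 -0.      1.0875 -2.24  ] None
[-0.4877  0.4005  1.6536 -0.      1.0875  0.9016] [ 0.2008  0.263   1.7789 -0.      1.0997  0.3893]
above t2.02 [ 0.5467 -0.2772  0.25  ] F [-0.7591 -0.2273 -0.4138] T [0.0649 0.0078 0.0503] gap0.0854 gf0.0
down t3.28 [ 0.5474 -0.277   0.1387] F [-0.2264 -0.0618 -0.298 ] T [-0.0085 -0.0115 -0.0212] gap0.0857 gf0.0
```

View pics/g0.png

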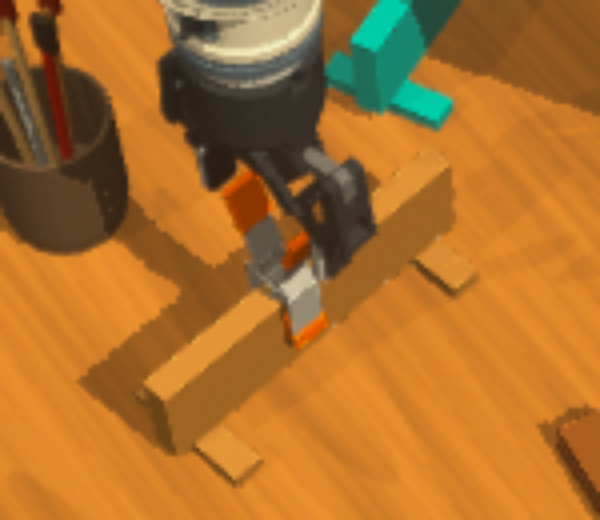

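The open fingers straddle the two orange grips (250,205) and (297,250) and look roughly centred. Now I'll squeeze and lift.

Run:
```python
from h import *
arm.grip(.045,40); st("45"); arm.grip(.012,40); st("closed")
p=arm.sense()["tool_pos"]
arm.movel([p[0],p[1],.160],v=.05); st("l1"); arm.movel([p[0],p[1],.28],v=.12); st("up")
im,P=cloud("scene"); cv2.imwrite("pics/g1.png",cv2.resize(im[90:260,190:360],(600,600))[:,:,::-1])
```

```text
45 t3.81 [ 0.549  -0.2779  0.1408] F [-0.8794  0.2729 14.5686] T [-0.0111  0.1735 -0.0393] gap0.0456 gf12.0
closed t4.17 [ 0.5495 -0.2774  0.1419] F [-2.0872  2.9801 22.0743] T [ 0.8416  0.2877 -0.0089] gap0.0164 gf40.7
l1 t4.76 [ 0.5493 -0.2773  0.1598] F [-0.3194 -0.8108 -0.9104] T [ 0.0036 -0.0409 -0.0206] gap0.0166 gf39.0
up t5.91 [ 0.549  -0.2771  0.2791] F [-0.555   0.4293 -1.0234] T [ 0.0042  0.0116 -0.0159] gap0.0162 gf39.0
```

View pics/g1.png

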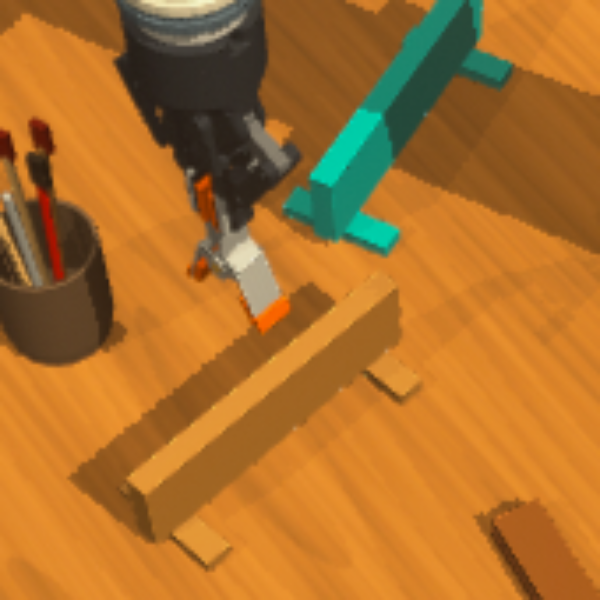

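The clamp is off the rail and held open, with its jaw tips at (265,315) and (200,268). I'll measure where it sits in the hand.

Run:
```python
from h import *
s=st(); p=s["tool_pos"]; a=AG; X=np.array([np.cos(a),np.sin(a),0]); Y=np.array([np.sin(a),-np.cos(a),0])
for n in("scene","top"):
    im,P=cloud(n); hsv=cv2.cvtColor(im,cv2.COLOR_RGB2HSV).astype(int); d=P-p
    near=(np.hypot(d[...,0],d[...,1])<.05)
    o=near&(hsv[...,1]>190)&(hsv[...,0]<12)&(hsv[...,2]>90)
    g=near&(hsv[...,1]<70)&(hsv[...,2]>90)
    for nm,m,lo,hi in(("tips",o,-.105,-.07),("grips",o,-.03,.03),("steel",g,-.09,-.03)):
        q=d[m&(d[...,2]>lo)&(d[...,2]<hi)]
        if len(q)>3: print(n,nm,len(q),"rail-dir",np.percentile(q@Y,[3,50,97]),"across",np.percentile(q@X,[3,50,97]),"z",np.percentile(q[:,2],[3,50,97]))
```

```text
t5.96 [ 0.549  -0.2771  0.2789] F [-0.4158 -0.4884 -1.0249] T [-0.0464 -0.0249  0.0174] gap0.0162 gf39.0
scene grips 35 rail-dir [0.0016 0.0097 0.0122] across [-0.0077 -0.0025  0.0064] z [-0.0058  0.0128  0.0195]
scene steel 219 rail-dir [-0.0135 -0.0009  0.009 ] across [-0.0073  0.0177  0.0271] z [-0.0759 -0.0488 -0.0338]
top steel 13 rail-dir [-0.0155 -0.0132 -0.0083] across [0.0056 0.0111 0.0154] z [-0.047  -0.0441 -0.041 ]
```

Run:
```python
from h import *
A=AK-np.pi; G=np.array([.533,.146,0]); X=np.array([.982,-.187,0])
p=G-.028*U
arm.move_pose([p[0],p[1],.29],down(A)); st("over")
arm.movel([p[0],p[1],.245],v=.1); s=st("mid"); 
im,P=cloud("scene"); cv2.imwrite("pics/k0.png",cv2.resize(im[190:360,290:460],(600,600),interpolation=cv2.INTER_CUBIC)[:,:,::-1])
```

```text
over t8.30 [0.5279 0.1182 0.29  ] F [ 0.9479 -0.1462 -1.1817] T [ 0.0482 -0.0178 -0.0266] gap0.0167 gf39.0
mid t8.90 [0.528  0.1184 0.2451] F [-1.0495  0.4213 -1.145 ] T [ 0.0013 -0.0391  0.0231] gap0.0165 gf39.0
```

View pics/k0.png

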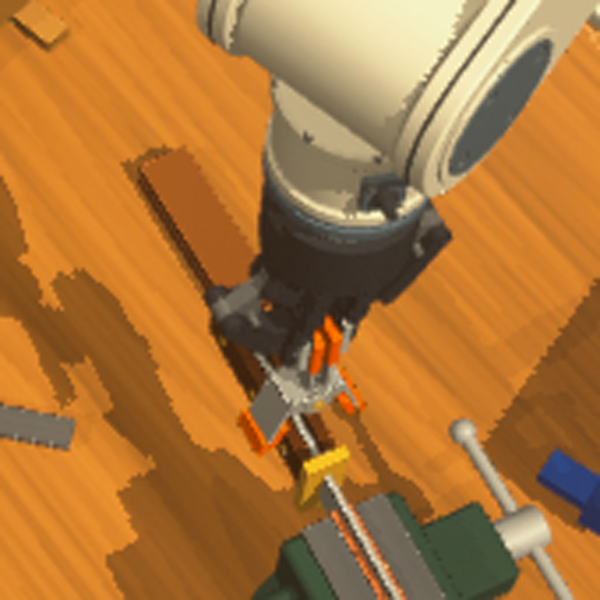

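The clamp is astride the handle and roughly centred over the spine. Its tips are at (262,430) and (350,400), behind the guard at (325,470). I'll lower it with force stops.

Run:
```python
from h import *
p=arm.sense()["tool_pos"]; p0=(np.array([.533,.146,0])-.028*U)
print(arm.movel([p0[0],p0[1],.216],v=.05,until_force=4)); s=st("a")
if s["tool_pos"][2]<.219:
    print(arm.movel([p0[0],p0[1],.196],v=.012,until_force=4)); st("b"); arm.sleep(.3); st("c")
```

```text
False
a t9.68 [0.5279 0.1185 0.2159] F [ 0.3434 -0.1396 -1.1821] T [-0.0056 -0.0557 -0.0422] gap0.0166 gf39.0
True
b t10.63 [0.5278 0.1185 0.2056] F [-0.5232  0.0655  4.5967] T [-0.0451  0.1287  0.0113] gap0.0164 gf39.5
c t10.93 [0.5278 0.1185 0.2056] F [-0.2728  0.4562  5.7634] T [-0.0731  0.0996 -0.0061] gap0.0163 gf39.6
```

Run:
```python
from h import *
b=np.array([.533,.146,0])-.028*U
for d in(.006,.012):
    t=b+U*d; print(arm.movel([t[0],t[1],.2048],v=.012,until_force=5)); s=st(); print("along",s["wrist_force"]@U)
    if s["wrist_force"]@U<-5: break
```

```text
True
 t11.22 [0.5279 0.1191 0.2056] F [-0.7973 -0.6953  4.5931] T [-0.1344  0.0618  0.0186] gap0.0163 gf39.5
along -0.8318264454870549
True
 t11.57 [0.528  0.1196 0.2056] F [-1.6095  0.0511  4.5965] T [-0.1847  0.1173  0.0171] gap0.0163 gf39.5
along -0.25075059260696425
```

Run:
```python
from h import *
b=np.array([.533,.146,0])-.028*U
d=.0015
while d<.022:
    d+=.0007; t=b+U*d; arm.movel([t[0],t[1],.2048],v=.01); s=arm.sense(); F=s["wrist_force"]
    f=np.mean([arm.sense()["wrist_force"]@U]); 
    print("%.4f along %.2f z %.2f pos %.4f tz %.4f T"%(d,F@U,F[2],(s["tool_pos"]-b)@U,s["tool_pos"][2]),s["ft_torque"])
    if F@U<-5 or F[2]>15: break
st("end")
```

```text
0.0022 along -3.75 z 9.82 pos 0.0016 tz 0.2054 T [-0.8971  0.4443 -0.0136]
0.0029 along -5.73 z 9.67 pos 0.0020 tz 0.2054 T [-1.2153  0.4973 -0.0083]
end t12.09 [0.5283 0.1204 0.2054] F [-2.398  -5.375   9.6733] T [-1.2153  0.4973 -0.0083] gap0.0169 gf40.0
```

Run:
```python
from h import *
b=np.array([.533,.146,0])-.028*U
d=.0025; z=.2054
while d<.022:
    t=b+U*d; arm.movel([t[0],t[1],z],v=.01); s=arm.sense(); F=s["wrist_force"]
    print("%.4f along %.2f z %.2f pos %.4f tz %.4f cmd %.4f"%(d,F@U,F[2],(s["tool_pos"]-b)@U,s["tool_pos"][2],z))
    if F@U<-6 or F[2]>12: break
    z+=.0002*np.clip((F[2]-4)/2,-1,1); d+=.0007
st("end")
```

```text
0.0025 along -3.88 z 5.84 pos 0.0021 tz 0.2055 cmd 0.2054
0.0032 along -3.48 z 4.01 pos 0.0031 tz 0.2056 cmd 0.2056
0.0039 along -3.19 z 3.17 pos 0.0039 tz 0.2056 cmd 0.2056
0.0046 along -3.48 z 4.44 pos 0.0046 tz 0.2055 cmd 0.2055
0.0053 along -3.76 z 4.80 pos 0.0054 tz 0.2055 cmd 0.2055
0.0060 along -1.99 z 2.88 pos 0.0061 tz 0.2056 cmd 0.2056
0.0067 along -2.75 z 3.17 pos 0.0067 tz 0.2055 cmd 0.2055
0.0074 along -3.47 z 4.79 pos 0.0073 tz 0.2055 cmd 0.2054
0.0081 along -2.74 z 5.13 pos 0.0082 tz 0.2055 cmd 0.2055
0.0088 along -2.71 z 2.95 pos 0.0090 tz 0.2056 cmd 0.2056
0.0095 along -2.85 z 4.87 pos 0.0095 tz 0.2055 cmd 0.2055
0.0102 along -1.52 z 3.35 pos 0.0103 tz 0.2056 cmd 0.2056
0.0109 along -3.08 z 3.71 pos 0.0109 tz 0.2055 cmd 0.2055
0.0116 along -2.18 z 3.98 pos 0.0116 tz 0.2055 cmd 0.2055
0.0123 along -3.16 z 4.15 pos 0.0123 tz 0.2055 cmd 0.2055
0.0130 along -3.41 z 4.12 pos 0.0131 tz 0.2056 cmd 0.2055
0.0137 along -2.25 z 4.27 pos 0.0138 tz 0.2055 cmd 0.2055
0.0144 along -4.67 z 3.70 pos 0.0142 tz 0.2056 cmd 0.2056
0.0151 along -6.51 z 4.97 pos 0.0145 tz 0.2056 cmd 0.2055
end t16.84 [0.5305 0.1328 0.2056] F [-0.8702 -6.4663  4.9679] T [-1.4391  0.2152  0.0332] gap0.0164 gf39.6
```

Run:
```python
from h import *
b=np.array([.533,.146,0])-.028*U; X=np.array([.982,-.187,0])
d,z=.0151,.2054
def go():
    t=b+U*d; arm.movel([t[0],t[1],z],v=.02); arm.sleep(.05); return np.mean([arm.sense()["wrist_force"] for _ in range(3)],0)
F=go(); arm.sleep(.3); st("hold")
g=arm.sense()["finger_gap"]
while g<.053:
    g+=.001; z-=.00015; arm.grip(g,40)
    for k in range(3):
        F=go(); e=F[2]-6
        z+=np.clip(e*.00004,-.0003,.0003); a=F@U+5.5; d-=np.clip(-a*.00006,-.0002,.0002)
        if abs(e)<2.5: break
    s=arm.sense(); print("g %.4f/%.4f gf %.1f z %.2f along %.2f across %.2f cmdz %.4f tz %.4f d %.4f t %.1f"%(g,s["finger_gap"],s["grasp_force"],F[2],F@U,F@X,z,s["tool_pos"][2],d,s["t"]))
    if F[2]>16 or F@U<-13 or F[2]<-4 or s["t"]>45: print("STOP"); break
    if s["grasp_force"]<1 and g>.045: break
```

```text
hold t17.44 [0.5305 0.1327 0.2055] F [-1.9386 -5.76    5.6979] T [-1.4921  0.3302 -0.0161] gap0.0165 gf39.7
g 0.0175/0.0177 gf 16.3 z 5.28 along -3.93 across 0.08 cmdz 0.2052 tz 0.2054 d 0.0152 t 18.0
g 0.0185/0.0187 gf 12.5 z 6.44 along -2.64 across 0.30 cmdz 0.2051 tz 0.2052 d 0.0154 t 18.5
g 0.0195/0.0193 gf 12.3 z 5.73 along -2.21 across -0.04 cmdz 0.2049 tz 0.2051 d 0.0156 t 19.0
g 0.0205/0.0203 gf 12.2 z 6.52 along -1.22 across -0.42 cmdz 0.2048 tz 0.2050 d 0.0158 t 19.5
g 0.0215/0.0216 gf 12.1 z 7.43 along -2.47 across -1.05 cmdz 0.2047 tz 0.2049 d 0.0159 t 20.0
g 0.0225/0.0224 gf 12.0 z 6.45 along -2.49 across 0.06 cmdz 0.2046 tz 0.2048 d 0.0161 t 20.5
g 0.0235/0.0232 gf 11.9 z 7.23 along -3.47 across -0.54 cmdz 0.2045 tz 0.2046 d 0.0162 t 21.1
g 0.0245/0.0247 gf 11.8 z 6.11 along -3.34 across -0.58 cmdz 0.2043 tz 0.2045 d 0.0164 t 21.6
g 0.0255/0.0257 gf 11.8 z 6.55 along -1.77 across -0.24 cmdz 0.2042 tz 0.2043 d 0.0166 t 22.1
g 0.0265/0.0262 gf 11.7 z 6.10 along -1.87 across 0.05 cmdz 0.2041 tz 0.2042 d 0.0168 t 22.6
g 0.0275/0.0274 gf 11.6 z 7.00 along -3.31 across -0.24 
[... 1760 characters left out ...]
across -1.59 cmdz 0.1995 tz 0.1996 d 0.0213 t 34.1
g 0.0475/0.0478 gf 9.9 z 4.07 along -2.42 across -1.42 cmdz 0.1991 tz 0.1992 d 0.0217 t 35.0
g 0.0485/0.0482 gf 9.9 z 4.69 along -2.52 across -1.71 cmdz 0.1986 tz 0.1989 d 0.0223 t 36.1
g 0.0495/0.0495 gf 9.4 z 4.65 along -2.03 across -1.66 cmdz 0.1983 tz 0.1985 d 0.0227 t 36.9
g 0.0505/0.0505 gf 9.0 z 5.70 along -2.60 across -1.19 cmdz 0.1981 tz 0.1982 d 0.0230 t 37.7
g 0.0515/0.0515 gf 8.4 z 3.65 along -3.51 across -0.27 cmdz 0.1977 tz 0.1978 d 0.0232 t 38.5
g 0.0525/0.0522 gf 8.2 z 4.47 along -2.66 across -0.25 cmdz 0.1973 tz 0.1975 d 0.0236 t 39.3
g 0.0535/0.0535 gf 8.3 z 4.04 along -3.30 across 0.37 cmdz 0.1969 tz 0.1971 d 0.0239 t 40.2
```

Run:
```python
from h import *
im,P=cloud("scene"); cv2.imwrite("pics/e0.png",cv2.resize(im[220:350,310:440],(600,600),interpolation=cv2.INTER_CUBIC)[:,:,::-1])
hsv=cv2.cvtColor(im,cv2.COLOR_RGB2HSV).astype(int); D=P-np.array([.533,.146,.142]); X=np.array([.982,-.187,0])
o=(np.abs(D[...,0])<.06)&(np.abs(D[...,1])<.06)&(hsv[...,1]>190)&(hsv[...,0]<12)&(hsv[...,2]>90)
for lo,hi in((-.04,0),(.04,.06),(.06,.075),(.075,.1)):
    q=D[o&(D[...,2]>lo)&(D[...,2]<hi)]
    if len(q)>3: print(lo,hi,len(q),"along",np.percentile(q@U,[3,50,97]),"across",np.percentile(q@X,[3,50,97]),q[:,2].mean())
```

```text
-0.04 0 25 along [-0.0271 -0.0099  0.0572] across [0.0028 0.0207 0.0234] -0.016992269135089947
0.04 0.06 9 along [-0.0121  0.0026  0.0047] across [-0.0163 -0.0144  0.009 ] 0.05483546166989649
0.06 0.075 26 along [0.0006 0.0055 0.0074] across [-0.0245 -0.0174  0.022 ] 0.06687112681230324
0.075 0.1 5 along [-0.001   0.0033  0.0072] across [-0.0267 -0.0206 -0.0196] 0.07801339010712793
```

View pics/e0.png

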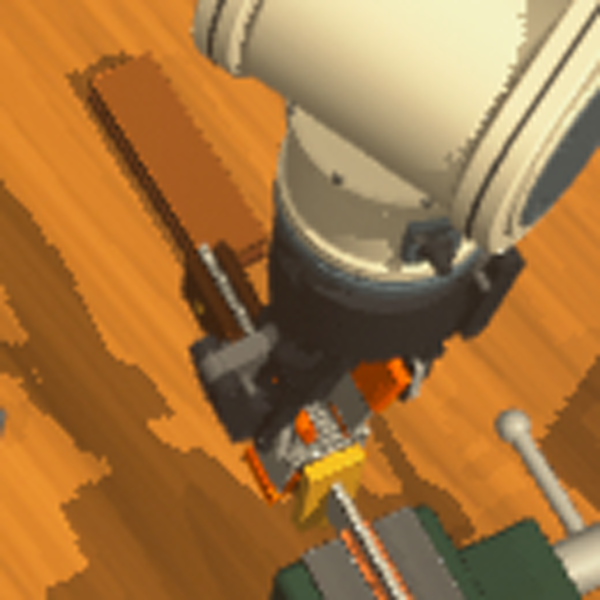

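The clamp is on the spine and guard with its jaws closing. Its grips lean about 7 mm too far towards the blade: the front edge is at +7 mm where 0 is expected, a pitch of roughly 0.11 rad. While still holding it down, I'll ease the top back to where it first met the guard.

Run:
```python
from h import *
b=np.array([.533,.146,0])-.028*U
d,z=.0239,.1969
while d>.0146:
    d-=.0008; t=b+U*d; arm.movel([t[0],t[1],z],v=.02); arm.sleep(.03); s=arm.sense(); F=s["wrist_force"]
    print("d %.4f pos %.4f along %.2f z %.2f cmdz %.4f gf %.1f"%(d,(s["tool_pos"]-b)@U,F@U,F[2],z,s["grasp_force"]))
    if F@U>6: break
    z+=np.clip((F[2]-6)*.00004,-.0003,.0003)
st()
im,P=cloud("scene")
hsv=cv2.cvtColor(im,cv2.COLOR_RGB2HSV).astype(int); D=P-np.array([.533,.146,.142]); X=np.array([.982,-.187,0])
o=(np.abs(D[...,0])<.06)&(np.abs(D[...,1])<.06)&(hsv[...,1]>190)&(hsv[...,0]<12)&(hsv[...,2]>90)
for lo,hi in((-.04,0),(.04,.06),(.06,.075),(.075,.1)):
    q=D[o&(D[...,2]>lo)&(D[...,2]<hi)]
    if len(q)>3: print(lo,hi,len(q),"along",np.percentile(q@U,[3,50,97]),"across",np.percentile(q@X,[3,50,97]),q[:,2].mean())
```

```text
d 0.0231 pos 0.0233 along -1.69 z 5.39 cmdz 0.1969 gf 8.5
d 0.0223 pos 0.0226 along -0.78 z 5.04 cmdz 0.1969 gf 8.7
d 0.0215 pos 0.0217 along 1.09 z 5.08 cmdz 0.1968 gf 8.7
d 0.0207 pos 0.0208 along 0.99 z 4.38 cmdz 0.1968 gf 8.7
d 0.0199 pos 0.0200 along -0.14 z 4.34 cmdz 0.1967 gf 8.7
d 0.0191 pos 0.0191 along 0.27 z 4.97 cmdz 0.1967 gf 8.8
d 0.0183 pos 0.0182 along 0.58 z 5.56 cmdz 0.1966 gf 8.7
d 0.0175 pos 0.0174 along 0.94 z 3.17 cmdz 0.1966 gf 8.6
d 0.0167 pos 0.0166 along 1.11 z 2.86 cmdz 0.1965 gf 8.6
d 0.0159 pos 0.0158 along 1.23 z 3.56 cmdz 0.1964 gf 8.6
d 0.0151 pos 0.0150 along 0.70 z 3.70 cmdz 0.1963 gf 8.6
d 0.0143 pos 0.0142 along 0.64 z 3.84 cmdz 0.1962 gf 8.6
 t43.61 [0.5304 0.1325 0.1961] F [0.032  0.6492 3.8356] T [ 0.1563 -0.0302 -0.0597] gap0.0536 gf8.6
-0.04 0 31 along [-0.0246 -0.0029  0.06  ] across [0.0035 0.0125 0.0234] -0.015476473712391218
0.04 0.06 16 along [-0.0195 -0.0047 -0.0017] across [-0.0171 -0.0139  0.0173] 0.05481152298962062
0.06 0.075 25 along [-0.0077 -0.0023 -0.0006] across [-0.0225 -0.0175  0.0213] 0.06604436665433325
0.075 0.1 8 along [-0.0122 -0.0031 -0.0009] across [-0.0264 -0.0209  0.0235] 0.07788310325788485
```

The clamp is upright again, with the grips' front edge at about -1 mm at every height. I'll finish easing, holding it down with no forward push.

Run:
```python
from h import *
b=np.array([.533,.146,0])-.028*U
d,z,g=.0146,.1962,.0535
while g<.066:
    g+=.001; z-=.00035; arm.grip(g,40); t=b+U*d; arm.movel([t[0],t[1],z],v=.02); arm.sleep(.05); s=arm.sense(); F=s["wrist_force"]
    print("g %.4f gf %.1f z %.2f along %.2f cmdz %.4f t %.1f"%(g,s["grasp_force"],F[2],F@U,z,s["t"]))
    z+=np.clip((F[2]-5)*.00006,-.0003,.0003)
    if s["grasp_force"]<.5 or s["t"]>52: break
im,P=cloud("scene")
hsv=cv2.cvtColor(im,cv2.COLOR_RGB2HSV).astype(int); D=P-np.array([.533,.146,.142]); X=np.array([.982,-.187,0])
o=(np.abs(D[...,0])<.06)&(np.abs(D[...,1])<.06)&(hsv[...,1]>190)&(hsv[...,0]<12)&(hsv[...,2]>90)
for lo,hi in((-.04,0),(.04,.06),(.06,.075),(.075,.1)):
    q=D[o&(D[...,2]>lo)&(D[...,2]<hi)]
    if len(q)>3: print(lo,hi,len(q),"along",np.percentile(q@U,[3,50,97]),"across",np.percentile(q@X,[3,50,97]),q[:,2].mean())
```

```text
g 0.0545 gf 8.1 z 0.79 along -0.01 cmdz 0.1959 t 44.2
g 0.0555 gf 8.2 z 1.85 along 0.32 cmdz 0.1952 t 44.7
g 0.0565 gf 8.2 z 3.36 along -0.33 cmdz 0.1947 t 45.2
g 0.0575 gf 8.2 z 3.77 along 0.24 cmdz 0.1943 t 45.7
g 0.0585 gf 8.1 z 5.14 along -0.10 cmdz 0.1938 t 46.2
g 0.0595 gf 7.9 z 4.39 along 0.81 cmdz 0.1935 t 46.8
g 0.0605 gf 7.6 z 4.73 along -0.51 cmdz 0.1931 t 47.3
g 0.0615 gf 6.5 z 4.81 along 0.83 cmdz 0.1927 t 47.8
g 0.0625 gf 2.1 z 3.00 along 0.63 cmdz 0.1924 t 48.3
g 0.0635 gf 1.2 z 1.06 along 0.29 cmdz 0.1919 t 48.8
g 0.0645 gf 0.4 z -0.29 along -0.31 cmdz 0.1913 t 49.3
-0.04 0 35 along [-0.0218 -0.0026  0.0606] across [0.0034 0.0127 0.022 ] -0.015446866182591302
0.04 0.06 22 along [-0.0182 -0.0044 -0.0012] across [-0.0209 -0.017   0.0225] 0.05541550353411544
0.06 0.075 32 along [-0.0124 -0.0021 -0.0009] across [-0.0332 -0.0211  0.0275] 0.06767882205249698
```

Run:
```python
from h import *
arm.grip(.085); st(); p=arm.sense()["tool_pos"]
arm.movel([p[0],p[1],.30],v=.12); st()
im,P=cloud("scene"); im2,P2=cloud("top")
A=cv2.resize(im[230:350,320,None].repeat(1,1) if 0 else im[225:345,320:440],(400,400),interpolation=cv2.INTER_CUBIC); B=cv2.resize(im2[190:270,200:280],(400,400),interpolation=cv2.INTER_CUBIC)
cv2.imwrite("pics/f0.png",np.hstack([A,B])[:,:,::-1])
```

```text
t49.73 [0.5303 0.1328 0.1913] F [-0.0703  0.3478  0.9197] T [0.0209 0.0109 0.0789] gap0.0847 gf0.0
 t50.79 [0.5299 0.1327 0.2992] F [ 0.0734 -0.6214 -0.727 ] T [-0.0164 -0.0222 -0.0422] gap0.0850 gf0.0
```

View pics/f0.png

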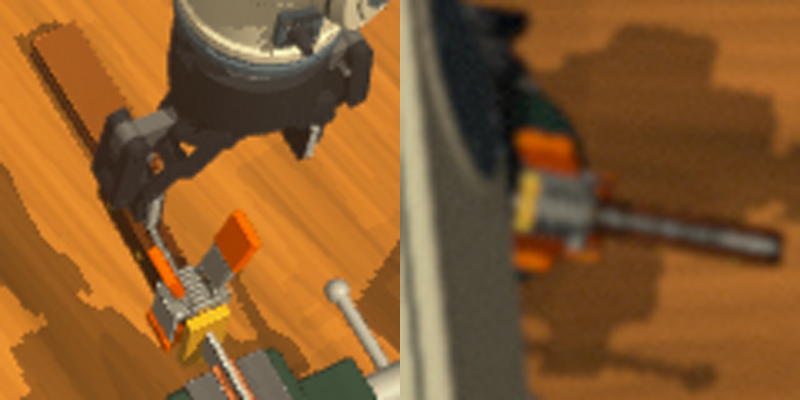

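The clamp stands astride the handle and against the guard, at (195,290) in the left half, and the gripper is clear. One last check of gap and tilt before handing in.

Run:
```python
from h import *
X=np.array([.982,-.187,0])
for n in("scene","top"):
    im,P=cloud(n); hsv=cv2.cvtColor(im,cv2.COLOR_RGB2HSV).astype(int); D=P-np.array([.533,.146,.142])
    N=(np.abs(D@X)<.045)&(np.abs(D@U)<.045)
    o=N&(hsv[...,1]>190)&(hsv[...,0]<12)&(hsv[...,2]>90); s=N&(hsv[...,1]<70)&(np.abs(D@X)<.008); br=N&(hsv[...,0]>18)&(hsv[...,0]<32)&(hsv[...,1]>120)&(hsv[...,2]>100)
    for nm,m,lo,hi in(("grip+",o&(D@X>0),.045,.1),("grip-",o&(D@X<0),.045,.1),("tip+",o&(D@X>0),-.04,-.005),("barrel",s,.012,.022),("brass",br,.006,.015)):
        q=D[m&(D[...,2]>lo)&(D[...,2]<hi)]
        if len(q)>2: print(n,nm,len(q),"along",np.percentile(q@U,[2,50,98])*1e3,"across",np.percentile(q@X,[2,50,98])*1e3,"z",np.percentile(q[:,2],[2,50,98])*1e3)
```

```text
scene grip+ 20 along [-19.6039  -2.1825  -0.477 ] across [19.6878 24.8339 30.3238] z [54.9614 69.0446 76.3056]
scene grip- 99 along [-22.8704 -11.4346  -0.9518] across [-24.5515 -20.3346 -16.2554] z [51.4368 65.3311 77.0492]
scene tip+ 24 along [-23.9332  -6.1048  39.002 ] across [ 4.086  18.9705 22.0438] z [-31.0946 -22.6636  -9.5077]
scene barrel 74 along [-26.7518 -10.9889  -1.7178] across [-7.1373  0.0527  6.8177] z [13.5061 18.4221 21.5717]
scene brass 67 along [-1.1621  4.7983  8.9359] across [-13.1264   0.1782  13.7053] z [ 6.1356 11.7139 14.7413]
top grip+ 36 along [-26.3423 -14.057   -3.6014] across [16.1169 19.7887 25.1906] z [50.8513 66.3264 75.1227]
top grip- 30 along [-26.0761 -16.3514  -4.3947] across [-24.9428 -20.5671 -17.3301] z [48.587 59.901 72.696]
top tip+ 5 along [-27.6519 -25.6962 -23.876 ] across [12.1844 14.775  20.0707] z [-25.4755 -14.9615  -9.4753]
top barrel 63 along [-27.1359 -16.0757  -3.7548] across [-7.5636 -0.1935  7.3248] z [12.2294 17.1991 20.9097]
top brass 34 along [0.8731 4.18   8.5867] across [-12.7921  -0.3895  12.4069] z [ 6.8569 10.7392 14.4002]
```

Run:
```python
from h import *
print(arm.close_job()); st()
```

```text
the job is handed in; nothing more can be done
None
the job is handed in; nothing more can be done
```

I handed the job in at about 51 s: the clamp is released and stands upright astride the knife handle, on the spine, with its jaws closed. The judge's verdict was not shown, and the clamp-to-guard gap is the least certain point: about 1 mm on average, but one view put it close to the 2.5 mm limit.

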